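Reset the paper guide of a hole punch from B5 to A5

ROBOT

A 6-joint arm with a two-finger parallel gripper is mounted at the origin on the work surface. World frame = base frame: x ahead of the robot, y to its left, z up, the work surface at z = 0. Lengths are in mm, angles in degrees, forces in N, time in s.
With the tool pointing down it reaches from about 350 to 850 mm from the base axis. Payload 8.1 kg.
Tool frame: the origin (TCP) lies between the finger pads; the fingertips stand 14 mm ahead of it and the grasp point (between the pads) lies 5 mm behind it (r.finger_overhang is the z of the fingertips in the tool frame, in mm); z points along the fingers, x is the direction in which the jaws open and shut, and the axes are right-handed (so a half turn about z gives the same grasp; the last joint's range is limited). The gripper opens to 93 mm and grips with 3 to 60 N. Pads are 15 mm wide; open, the fingers measure 128 mm over their backs; the gripper's body (75 mm by 188 mm) begins 65 mm behind the grasp point.
Start: joints at [62.945, 7.471, 85.268, -0, 87.261, -4.893], TCP at [226.315, 555.686, 232.635] pointing down, gripper open.
Joint ranges: [-169.43, 169.43], [-51.17, 129.36], [1.28, 143.12], [-76.62, 256.62], [0, 156.53], [-152.29, 152.29]. Speed limits (degrees/s): [136.94, 136.94, 159.86, 180, 180, 180].

INTERFACE

Orientations are given as a 3x3 rotation matrix whose columns are the frame's x, y, z axes.
In Python, from plant import r, hand, cams, job gives the robot as it stands. Calls block until the motion is done:
- r.goto(position, orientation): joint-space move of the TCP to a pose.
- r.move_l(position, ori=None, max_speed=150, threshold=None): straight line of the TCP; ori=None keeps the orientation; max_speed is the mean speed in mm/s. With threshold (N) it stops when the force on the tool has changed by that much, and returns True; else False.
- r.set_joints(angles): joint-space move.
- hand.move_gripper(opening, squeeze=None): finger opening in mm; squeeze is the grip in N (None keeps the last); returns when the fingers have stopped.
- r.pause(seconds).
- r.inverse_kinematics(position, orientation): joint angles nearest the present ones, or None.
- r.state(): the state.
- cams.capture(name): name is "scene" or "side" or "wrist"; returns a dict with "frame" (420x560x3 uint8, red, green, blue), "mtx" (3x3 intrinsics, pixels), "k1" (the pictures are not rectified: a ray, as slopes to the right and down, at radius r is drawn at 1 + k1 r^2 times it, then the intrinsics apply), "R" (3x3) and "t" (3): a world point X has camera coordinates R X + t; the wrist camera has in their place "tool_from_camera" (4x4, takes a point from camera to tool coordinates, whose origin is the TCP and whose axes are the tool frame's). Camera axes: x right, y down, z forward; pixel columns grow to the right and rows downward; lengths in mm; the calibration is good to about 2 mm. A picture is of the moment at which its call begins: read the wrist's pose just before it. There is no depth.
A pose or a line that the arm cannot do raises r.Unreachable and nothing moves.
- job.sign_off(): hands the job in, once; it reports no verdict.
The state is a dict: "clock": time; "q": joint angles; "qd": joint speeds; "tau": joint torques, N m; "position": TCP position; "orientation": TCP orientation; "contact_force": force on the tool from outside, world axes, zero at the start; "moment": the same for the moment, N m; "finger_gap": finger opening in mm.
Only numpy, scipy, OpenCV 4.12 (cv2) and the standard library are available. Lean on these libraries where they do the work, as an engineer would, in place of code of your own. Each camera call takes 0.05 s, during which the arm holds its last target.

TASK

The paper guide of the two-hole punch on the desk is locked at its B5 notch; set it to A5, its innermost notch. Hold the spring release button on the punch's side bracket down with one fingertip while you push the guide's upright stop in towards the punch, and leave the guide all the way in, clicked into its notch with the button sprung back up. Only press and push: grip or lift nothing, do not shove the punch about the desk, and leave the other things where they are.

Things in the scene. Friction and masses are not known exactly. Their poses are not given: they have to be found in the camera images.
- punch: two-hole punch, grey casting on a black chip tray with a steel lever, about 1.7 kg, loose on the desk. Origin on the desk right below the middle of the release button. Its +y axis points outward along the guide bar (from punch to stop), +x to the lever side, -x to the paper side, z up. Base block 26 mm high: y -129 to -37, x -35 to 140 mm. A sideways push over about 8 N slides it.
- punch_head (a point): top centre of the head (92 mm wide, x 32 to 95 mm in the punch's frame, 63 mm high) that stands on the base beside the line of the bar; behind it the lever rises to about 120 mm at x = 215 mm.
- release_top (a point): centre of the top of the spring release button, moves with it: a dark steel pad 16 mm (punch x) by 26 mm (punch y) on the line of the guide bar, on a low side bracket (14 mm high, 32 mm wide, y -37 to 19 mm). The top is 22 mm above the desk when up and 16 mm when fully pressed, always above the bracket.
- release (a joint): travel of the release button: 0 up, 0.006 m fully pressed; spring 3 N at the top, 6 N at the bottom. A tooth below it sits 3 mm deep in a hole of the guide bar; pressed beyond 0.0035 m it is clear. With the guide 3 mm or more off its notch the bar keeps the button half down (0.003 m) until the next hole meets the tooth and the button springs up.
- guide (a joint): position of the paper guide, a flat steel bar (12 mm wide, top 12 mm above the desk) with an upright stop on its end. 0: B5 notch, where it starts, locked with 1 mm play; grows as the stop is pushed towards the punch (punch -y); 0.0235 m: A5 notch, 1 mm play; it ends at 0.0255. Drag 1 to 2 N.
- stop_face (a point): middle of the outer face of the guide's upright stop (the face to push), 28 mm above the desk, moves with the guide. The stop is a black plate 44 mm wide (punch x), 8 mm thick (punch y), top 40 mm above the desk. At B5 this face is 53.5 mm along punch +y from the middle of the button, at A5 30 mm; the desk outside it is bare.
- pen_cup: bystander: white cup 82 mm across and 98 mm high with pens up to 155 mm; origin at the centre of its foot
- mouse: bystander: black computer mouse 105 x 60 x 34 mm; origin at the centre of its underside
- stapler: bystander: grey and black stapler 150 x 36 x 55 mm; origin at the centre of its underside
- notepad: bystander: notepad 105 x 148 x 10 mm lying flat; origin at the centre of its underside

How it is judged (in metres and radians):
On the way:
1. a finger holds the release button down while the guide slides out of its B5 notch (value of joint release above 0.003 m and contact force between the fingers and release above 0.5 N and value of joint guide between 0.002 and 0.02 m), for 0.04 s.
At the end, for the whole second after the job is handed in: the guide is at its A5 notch (joint 23.5 mm, +/- 2 mm) and locked there, the button sprung up to within 1 mm, the punch standing flat and at rest (value of joint guide between 0.0215 and 0.0257 m and value of joint release below 0.001 m and angle between punch's own z axis and vertical below 0.03 rad and linear speed of punch below 0.01 m/s); the robot touches nothing.
It fails at once if the punch is shoved more than 30 mm across the desk (distance of punch from where it was at the start of the episode above 0.03 m).
It fails at once if the punch is lifted or tipped (height (world z) of punch above 0.008 m or angle between punch's own z axis and vertical above 0.12 rad).
It fails at once if the guide's stop is gripped between the fingers (pushed hard on both faces at once) (contact force between the fingers and guide_c4 above 1 N and contact force between the fingers and guide_c5 above 1 N).
It fails at once if a bystander is moved more than 20 mm or lifted (distance of any of pen_cup, mouse, stapler, notepad from where it was at the start of the episode above 0.02 m).
It also fails if it takes over 38 s, if anything falls off the work surface, if the arm or the gripper's body presses on something with over 40 N, if the wrist force passes 120 N, or if a joint passes its speed limit or range.

## Working session

There is one attempt and no reset: what is moved stays moved. The work goes in short steps, each a Python script; the robot and the scene stay as the last script left them, time stands still between calls to the robot, and variables do not carry over. Pictures are saved under pics/ and viewed, and the job is handed in when it is done.

```bash
mkdir -p pics; ls; python3 - <<'E'
from plant import r,hand,cams,job
import cv2
for n in ("scene","side","wrist"):
    c=cams.capture(n); cv2.imwrite(f"pics/{n}0.png",c["frame"][:,:,::-1])
    print(n,{k:(v.tolist() if hasattr(v,'tolist') else v) for k,v in c.items() if k!='frame'})
s=r.state(); print(s["clock"],s["position"],s["orientation"],r.finger_overhang)
E
```

```text
pics
scene {'mtx': [[499.892191658577, 0.0, 278.20688490023986], [0.0, 499.892191658577, 209.5931277238222], [0.0, 0.0, 1.0]], 'k1': 0.03786073727081616, 'R': [[0.41379530285138383, 0.9103533739678665, 0.005493800456254226], [0.48338033139950676, -0.21459570130227493, -0.8487002652283596], [-0.7714382039763358, 0.3538437783654058, -0.5288456088102264]], 't': [-141.40334255346812, -222.58417233818537, 1776.7986939177977]}
side {'mtx': [[478.35516069216783, 0.0, 279.79298265751174], [0.0, 478.35516069216783, 210.673781857859], [0.0, 0.0, 1.0]], 'k1': -0.04786800771459987, 'R': [[0.9260687625002364, -0.37735450448248586, -0.00047441338281503615], [-0.26667109136591044, -0.6535491529114998, -0.7083502197065906], [0.26698909369297186, 0.6561075237150071, -0.7058609928120173]], 't': [-491.21310903394254, 148.50996351676125, 1037.3298613758498]}
wrist {'mtx': [[318.6871603415045, 0.0, 273.35395609381067], [0.0, 318.6871603415045, 214.15153757609818], [0.0, 0.0, 1.0]], 'k1': 0.008617765712630785, 'tool_from_camera': [[0.9999999135916596, -2.35826463702008e-05, -0.00041504280617969246, 0.783971802737482], [0.00012315688004139924, 0.9703768349378713, 0.24159632250582921, -66.42052175873526], [0.0003970504439864059, -0.24159635274526914, 0.9703767539935853, -151.74364184674704], [0.0, 0.0, 0.0, 1.0]]}
0.15 [226.11192886 555.32248258 231.84081846] [[ 3.77211281e-01  9.26127004e-01 -6.49549419e-04]
 [ 9.26126184e-01 -3.77211817e-01 -1.23972981e-03]
 [-1.39316497e-03 -1.33924654e-04 -9.99999021e-01]] 14.0
```

View pics/scene0.png

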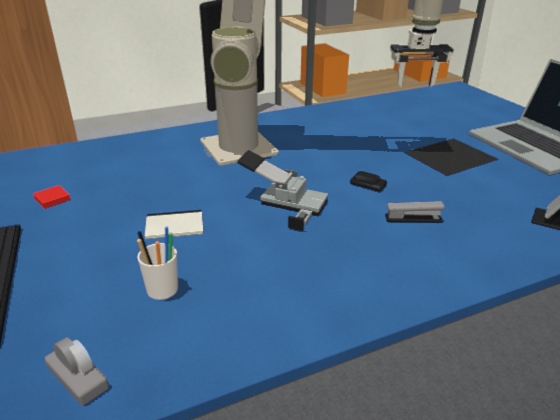

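View pics/side0.png

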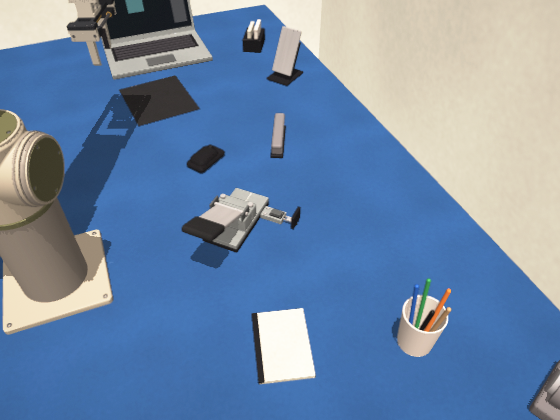

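View pics/wrist0.png

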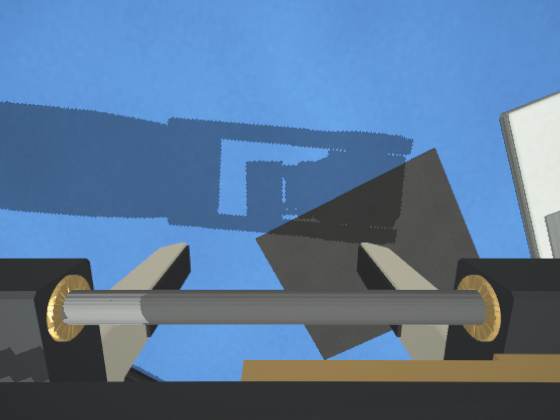

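The scene picture shows the punch near (295,197) with its stop near (299,222). In the side picture the button is near (278,214) and the stop near (296,217). I'll enlarge both.

```bash
python3 - <<'E'
import cv2
a=cv2.imread("pics/scene0.png")[170:240,230:340]; cv2.imwrite("pics/sc1.png",cv2.resize(a,None,fx=7,fy=7,interpolation=cv2.INTER_CUBIC))
a=cv2.imread("pics/side0.png")[175:265,175:310]; cv2.imwrite("pics/sd1.png",cv2.resize(a,None,fx=5.9,fy=5.9,interpolation=cv2.INTER_CUBIC))
E
```

```text
(no output)
```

View pics/sc1.png

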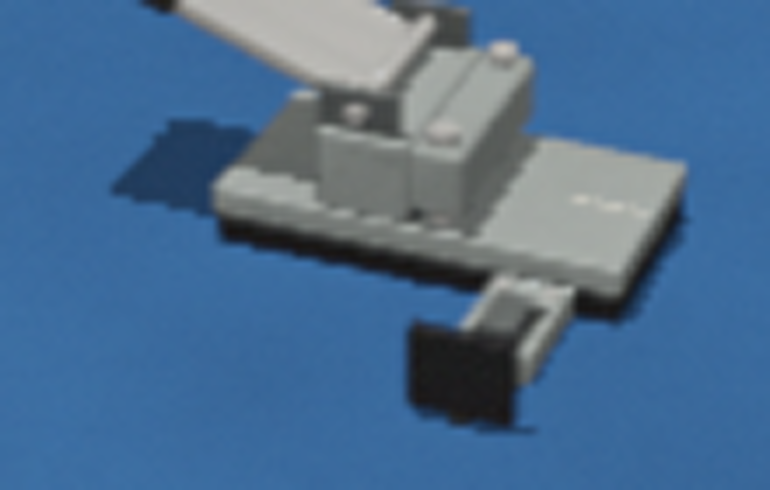

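View pics/sd1.png

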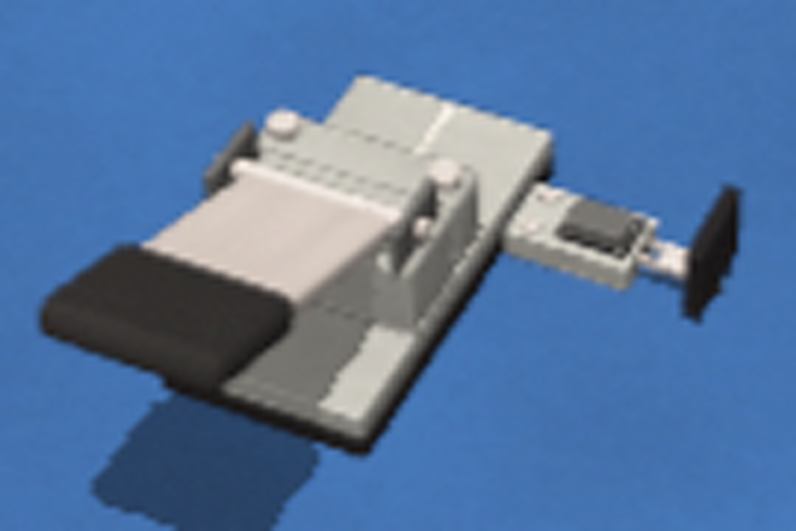

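```bash
cat > h.py <<'E'
import numpy as np
def proj(c,P):
    if "R" in c: X=P@np.array(c["R"]).T+np.array(c["t"])
    m=np.array(c["mtx"]); s=X[:,:2]/X[:,2:]; r2=(s**2).sum(1,keepdims=True); s=s*(1+c["k1"]*r2)
    return s@m[:2,:2].T+m[:2,2]
E
python3 - <<'E'
from plant import cams,r
from h import *
import numpy as np, cv2
from scipy.optimize import least_squares
S=cams.capture("scene");D=cams.capture("side")
fs=np.array([[-35,-129,26,685,165],[-35,-37,26,620,290],[140,-37,26,215,190],[22,53.5,40,412,325],[-22,53.5,40,517,335]],float)
fd=np.array([[-35,-129,26,362,78],[-35,-37,26,552,132],[140,-37,26,368,430],[-22,53.5,40,738,188],[22,53.5,40,697,256],[0,0,22,603,220]],float)
ps=fs[:,3:]/7+[230,170]-.4; pd=fd[:,3:]/5.9+[175,175]-.4
def res(p,full=False):
    a=p[2];R=np.array([[np.cos(a),-np.sin(a),0],[np.sin(a),np.cos(a),0],[0,0,1]])
    f=lambda F:F[:,:3]@R.T+[p[0],p[1],0]
    return np.r_[(proj(S,f(fs))-ps).ravel(),(proj(D,f(fd))-pd).ravel()]
for a0 in range(-180,180,60):
    o=least_squares(res,[500,0,np.radians(a0)],loss='soft_l1'); print(a0,o.x[:2],np.degrees(o.x[2]),o.cost)
    if a0==-180 or o.cost<b.cost:b=o
print(np.round(res(b.x).reshape(-1,2),2))
E
```

```text
-180 [517.68575787  -9.87026565] -135.21843557979918 7.143752849345507
-120 [517.68575769  -9.87026481] -135.2184347747025 7.143752849344761
-60 [517.68575794  -9.87026573] -135.21843833346574 7.143752849356687
0 [517.68575768  -9.87026496] -6255.218432762484 7.143752849349282
60 [517.68575773  -9.87026473] 584.7815663949959 7.143752849346262
120 [517.68575793  -9.87026541] 224.78156147472794 7.143752849358004
[[-0.2  -0.5 ]
 [-0.15 -2.82]
 [-0.9  -0.21]
 [-0.95  0.39]
 [-0.08  2.26]
 [-0.87 -0.81]
 [ 0.15 -0.22]
 [-0.5  -1.4 ]
 [ 0.97 -0.38]
 [ 1.05  0.27]
 [-0.36 -0.66]]
```

The fit to the features is consistent to about 2 mm: button at (517.7, -9.9), punch yaw -135.2°. Plan: line the jaws up with the bar and put one finger on the button and the other outside the stop. First a closer look from above with the wrist camera.

```bash
cat >> h.py <<'E'
def frame(yaw_deg):
    a=np.radians(yaw_deg); px=np.array([np.cos(a),np.sin(a),0]); py=np.array([-np.sin(a),np.cos(a),0])
    return px,py,np.column_stack([py,px,[0,0,-1]])
E
python3 - <<'E'
from plant import r,hand,cams
from h import *
import cv2,json
px,py,O=frame(-135.2)
o=np.array([517.7,-9.9,0])
p=o+py*32.5+[0,0,170]
print(np.linalg.det(O),r.inverse_kinematics(p,O))
r.goto(p,O); hand.move_gripper(48,5)
s=r.state(); c=cams.capture("wrist"); d=cams.capture("side")
cv2.imwrite("pics/w1.png",c["frame"][:,:,::-1]); cv2.imwrite("pics/s2.png",d["frame"][:,:,::-1])
np.savez("w1.npz",p=s["position"],O=s["orientation"])
print(s["clock"],s["position"],p,s["finger_gap"],s["contact_force"])
E
```

```text
1.0 [-8.91356604e+00  6.21038404e-01  9.90532616e+01 -2.54444375e-14
  8.03257000e+01  3.62864340e+01]
3.5167 [540.59447344 -33.00770286 169.99898878] [540.60061182 -32.96104894 170.        ] 48.11202531031897 [0.00934137 0.16656407 0.07954031]
```

View pics/w1.png

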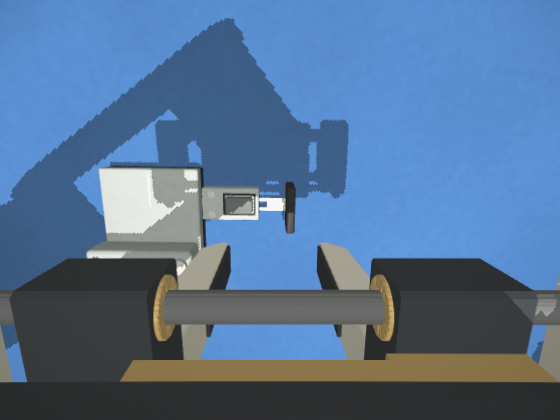

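View pics/s2.png

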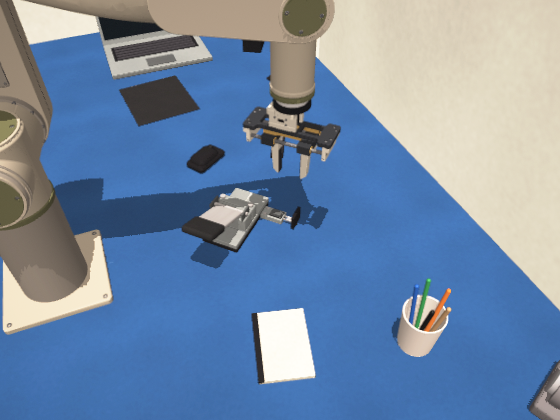

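The wrist picture shows the button near (239,204) and the stop near (291,207), with the bar running horizontally. Enlarging to refine the pose and read the fingertip shape.

```bash
python3 - <<'E'
import cv2
a=cv2.imread("pics/w1.png")[150:270,180:350]; cv2.imwrite("pics/w1c.png",cv2.resize(a,None,fx=4.7,fy=4.7,interpolation=cv2.INTER_CUBIC))
a=cv2.imread("pics/s2.png")[90:190,230:350]; cv2.imwrite("pics/s2c.png",cv2.resize(a,None,fx=6,fy=6,interpolation=cv2.INTER_CUBIC))
E
```

```text
(no output)
```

View pics/w1c.png

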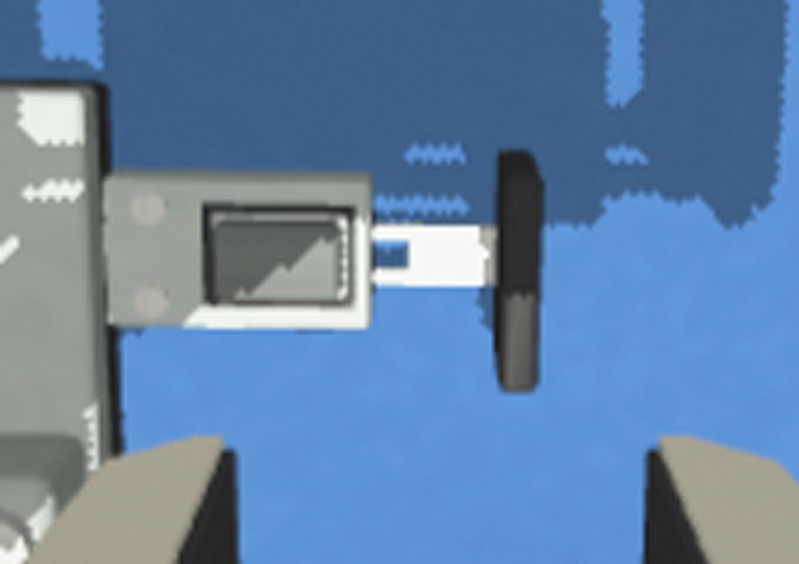

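View pics/s2c.png

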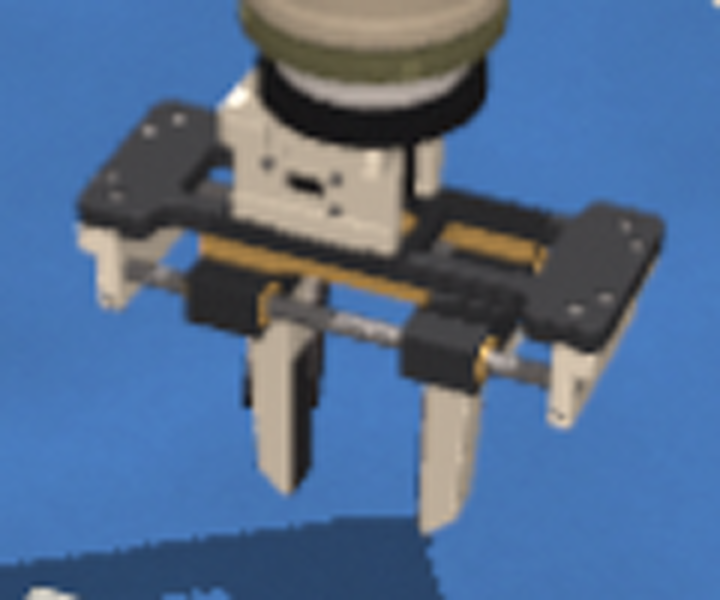

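```bash
python3 - <<'E'
from plant import cams
from h import *
import cv2
c=cams.capture("wrist"); w=np.load("w1.npz"); T=np.array(c["tool_from_camera"]); m=np.array(c["mtx"])
def bp(u,v,z):
    uv=np.array([[u/4.7+180-.4,v/4.7+150-.4]])
    d=(uv-m[:2,2])/m[0,0]; s=d.copy()
    for _ in range(5): s=d/(1+c["k1"]*(s**2).sum())
    ray=w["O"]@(T[:3,:3]@np.r_[s[0],1]); org=w["p"]+w["O"]@T[:3,3]
    return org+ray*(z-org[2])/ray[2]
B=bp(276,261,22);Sx=bp(520,271,40);S1=bp(520,152,40);S2=bp(520,390,40);k=bp(105,250,14);k2=bp(371,250,14)
e1=bp(98,85,26)
px,py,O=frame(-135.2)
d=Sx-B
print("button",B,"stop",Sx,"dist",np.linalg.norm(d[:2]),"yaw",np.degrees(np.arctan2(d[1],d[0]))-90, "w",np.linalg.norm(S1-S2))
o=np.array([517.7,-9.9,0])
for n,P in dict(B=B,S=Sx,S1=S1,S2=S2,brk0=k,brk1=k2,e1=e1).items(): print(n,(P-o)@py,(P-o)@px)
E
```

```text
button [517.83445359  -7.8933076   22.        ] stop [553.73857056 -41.2861078   40.        ] dist 49.03248638056874 yaw -132.92451213654925 w 47.04528313129963
B -1.3291496068886868 -1.509388448728282
S 47.66467332235122 -3.4561897839818423
S1 47.37353576792703 -26.51404613271692
S2 47.965803630839616 20.52750872766909
brk0 -38.00931812095285 -2.130509364706684
brk1 17.769445348372095 -2.1157855505210175
e1 -34.84018517668971 -37.72231878877055
```

The wrist camera agrees with the fit to about 1.5–2 mm; I'll use the wrist-based correction. Descending, then pressing in small steps while watching the force.

```bash
cat >> h.py <<'E'
px,py,O=frame(-135.2)
o=np.array([517.7,-9.9,0])-1.2*py-2*px
E
python3 - <<'E'
from plant import r,hand,cams
from h import *
import cv2
b=o+py*33
r.move_l(b+[0,0,14+32],O,max_speed=100)
c=cams.capture("side");cv2.imwrite("pics/s3.png",cv2.resize(c["frame"][170:250,220:320,::-1],None,fx=7,fy=7,interpolation=cv2.INTER_CUBIC))
c=cams.capture("wrist");cv2.imwrite("pics/w3.png",c["frame"][:,:,::-1])
s=r.state();print(s["clock"],s["position"],s["contact_force"])
E
```

```text
5.1583 [542.15875977 -31.13041493  46.83693307] [-0.50227005  0.63298737  0.44159922]
```

View pics/s3.png

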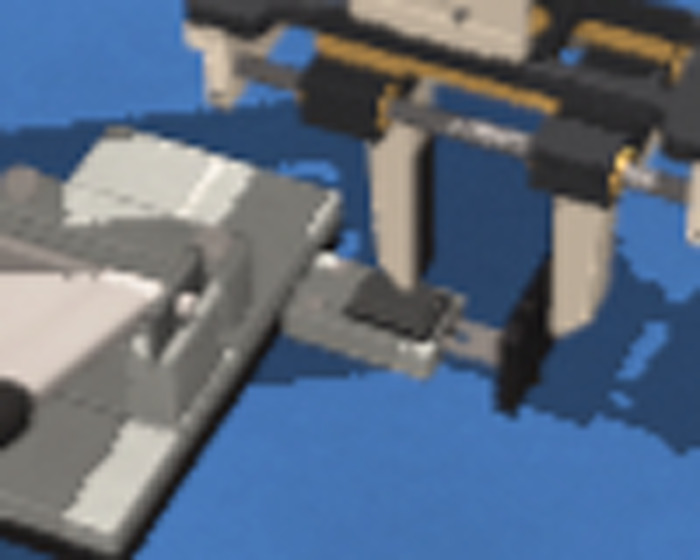

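View pics/w3.png

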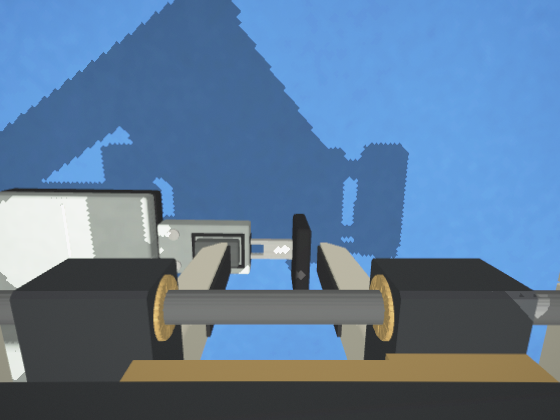

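The side view shows the left fingertip at (405,285) right above the button and the right finger just outside the stop (540,330). Pressing.

```bash
python3 - <<'E'
from plant import r,hand,cams
from h import *
b=o+py*33
for z in (26,23,21.5,20,18.5,17.5):
    r.move_l(b+[0,0,14+z],O,max_speed=20); s=r.state()
    f=np.array(s["contact_force"]);print(round(s["clock"],2),z,round(s["position"][2]-14,2),f.round(2),(f@py).round(2))
    if f[2]>8: break
E
```

```text
5.61 26 25.72 [0.36 0.06 1.1 ] 0.21
5.91 23 22.77 [ 0.76 -0.1   0.31] 0.61
6.16 21.5 21.82 [-1.24 -0.39  2.85] -0.59
6.41 20 20.21 [-0.47 -0.55  3.84] 0.06
6.66 18.5 18.63 [0.03 1.14 5.15] -0.79
6.91 17.5 17.7 [ 0.01 -0.25  5.71] 0.18
```

The force follows the spring (3 to 5.7 N), so the button is about 4.3 mm down. Now the push.

```bash
python3 - <<'E'
from plant import r,hand,cams
from h import *
import cv2
r.move_l(o+py*33+[0,0,14+16.9],O,max_speed=20)
for y in (30,28,26,24,22):
    r.move_l(o+py*y+[0,0,14+16.9],O,max_speed=20); s=r.state()
    f=np.array(s["contact_force"]);print(round(s["clock"],2),y,((s["position"]-o)@py).round(2),round(s["position"][2]-14,2),f.round(2),(f@py).round(2))
    if f@py>9: break
c=cams.capture("side");cv2.imwrite("pics/s4.png",cv2.resize(c["frame"][170:250,220:320,::-1],None,fx=7,fy=7,interpolation=cv2.INTER_CUBIC))
E
```

```text
7.46 30 30.91 17.55 [ 1.79 -2.51  4.73] 3.04
7.71 28 29.18 17.68 [ 1.7  -2.45  5.61] 2.94
7.96 26 27.28 17.78 [ 2.62 -2.5   5.18] 3.62
8.21 24 25.18 17.73 [ 2.93 -2.59  4.88] 3.9
8.46 22 23.1 17.67 [ 3.51 -2.83  5.46] 4.48
```

View pics/s4.png

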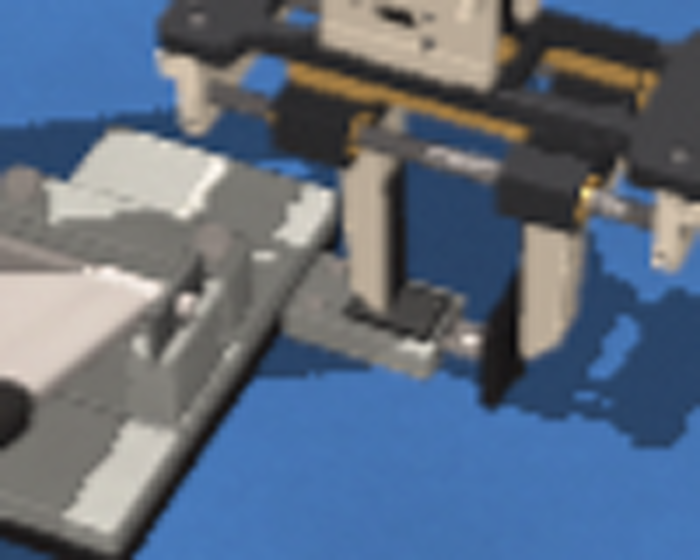

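The stop has slid in about 6 mm with the button held down, and the punch has not moved (base corners at the same pixels). Now I'll lift off the button and finish pushing with the outer finger, ending on a force stop.

```bash
python3 - <<'E'
from plant import r,hand,cams
from h import *
import cv2
r.move_l(o+py*22+[0,0,14+30],O,max_speed=40)
def rep(y):
    s=r.state(); f=np.array(s["contact_force"]);print(round(s["clock"],2),y,((s["position"]-o)@py).round(2),round(s["position"][2]-14,2),f.round(2),(f@py).round(2)); return f@py
rep(22)
for y in (18,14,11,9,8,7,6,5,4,3,2):
    hit=r.move_l(o+py*y+[0,0,14+30],O,max_speed=15,threshold=5)
    f=rep(y)
    if hit or f>5.5: print("hit"); break
c=cams.capture("side");cv2.imwrite("pics/s5.png",cv2.resize(c["frame"][170:250,220:320,::-1],None,fx=7,fy=7,interpolation=cv2.INTER_CUBIC))
E
```

```text
8.98 22 21.57 29.87 [-0.06  0.11 -0.1 ] -0.12
9.4 18 17.79 29.86 [ 1.55 -1.08 -0.65] 1.85
9.82 14 13.66 29.9 [ 2.01 -1.11 -1.88] 2.2
10.17 11 10.74 29.97 [ 2.45 -1.05 -0.82] 2.47
10.45 9 8.8 30.0 [ 0.39  0.03 -0.87] 0.26
10.7 8 7.96 30.03 [ 2.01 -1.44 -1.09] 2.44
10.95 7 6.74 30.03 [ 0.8  -1.14 -0.29] 1.37
11.2 6 5.73 29.95 [-0.57 -0.03 -0.06] -0.38
11.45 5 4.83 29.93 [ 0.3  -0.92  0.83] 0.87
11.7 4 4.36 30.07 [ 3.95 -1.46 -2.63] 3.82
11.95 3 3.58 30.21 [ 5.96 -2.22 -2.72] 5.77
hit
```

View pics/s5.png

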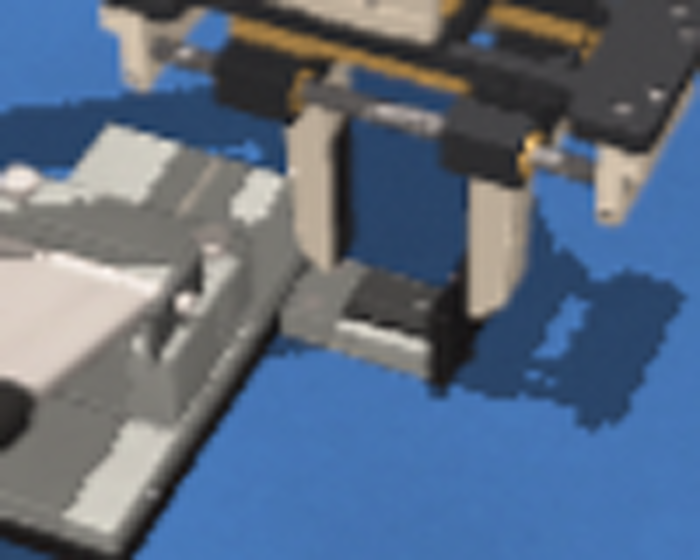

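The force rises steeply with the stop at about A5, and the button looks raised again. Backing off and up to check.

```bash
python3 - <<'E'
from plant import r,hand,cams
from h import *
import cv2
s=r.state(); p=np.array(s["position"])
r.move_l(p+py*5,O,max_speed=30)
r.move_l(o+py*12+[0,0,14+60],O,max_speed=60)
r.move_l(o+py*32.5+1.2*py+2*px+[0,0,170],O,max_speed=120)
s=r.state();c=cams.capture("wrist");cv2.imwrite("pics/w6.png",cv2.resize(c["frame"][150:270,180:350,::-1],None,fx=4.7,fy=4.7,interpolation=cv2.INTER_CUBIC))
c=cams.capture("side");cv2.imwrite("pics/s6.png",cv2.resize(c["frame"][170:250,220:320,::-1],None,fx=7,fy=7,interpolation=cv2.INTER_CUBIC))
print(s["clock"],s["position"],s["contact_force"])
E
```

```text
13.95 [539.89306207 -32.77238089 168.92267851] [0.2497156  0.08568214 0.77821959]
```

View pics/w6.png

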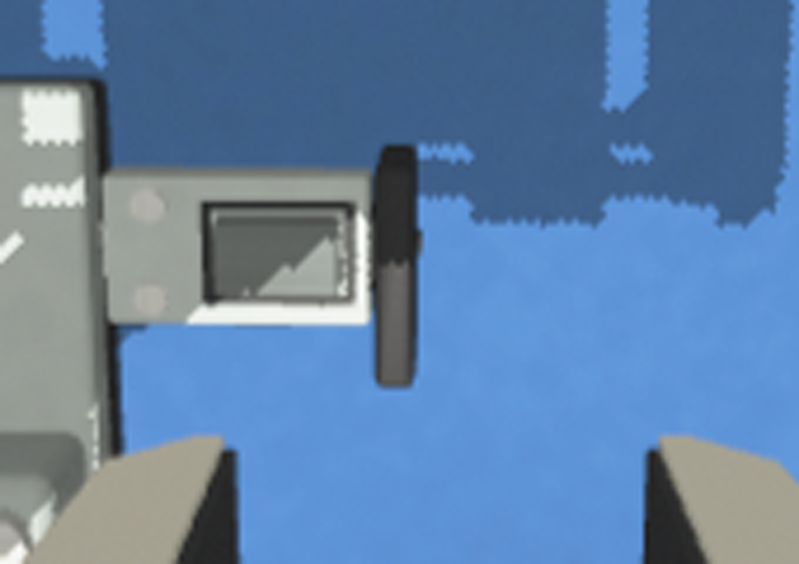

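View pics/s6.png

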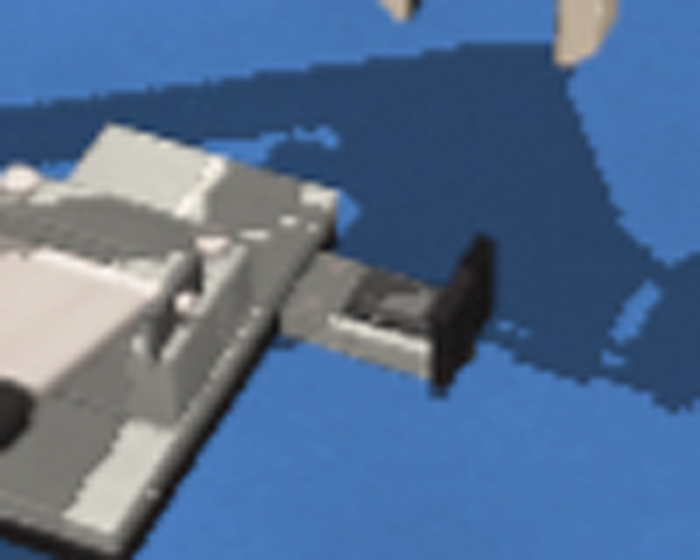

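The wrist picture shows the stop moved from column 520 to 397 in the crop, about 23 mm, so it is at A5. Button height is hard to judge by eye, so I'll touch its top lightly: contact at 22 mm means up, 19 mm means half down.

```bash
python3 - <<'E'
from plant import r,hand,cams
from h import *
import cv2
b=o+py*28
r.move_l(b+[0,0,14+40],O,max_speed=100)
r.move_l(b+[0,0,14+25],O,max_speed=30); r.pause(.2)
for z in (24,23.3,22.6,22,21.5):
    h=r.move_l(b+[0,0,14+z],O,max_speed=8); s=r.state(); f=np.mean([r.pause(.03) or r.state()["contact_force"] for _ in range(6)],0)
    print(z,round(s["position"][2]-14,2),f.round(2))
    if f[2]>1.8: break
r.move_l(b+[0,0,14+40],O,max_speed=60)
r.move_l(b+[0,0,170],O,max_speed=120)
s=r.state();print(s["clock"],s["contact_force"])
for n in("scene","side"):
    cv2.imwrite(f"pics/{n}7.png",cams.capture(n)["frame"][:,:,::-1])
E
```

```text
24 23.95 [-0.24 -0.28 -0.02]
23.3 23.22 [ 0.09 -0.05  0.1 ]
22.6 22.5 [ 0.22  0.15 -0.07]
22 22.21 [-0.47 -0.05  2.55]
19.6 [0.53997064 0.57194754 0.22451636]
```

View pics/side7.png

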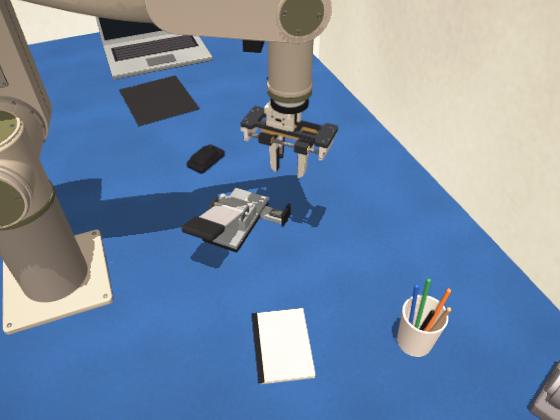

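The fingertip met the button at about 22 mm, so it is fully up. The side picture shows the punch and the bystanders in view (mouse, notepad, pen cup) where they were. Signing off.

```bash
python3 - <<'E'
from plant import job,r
job.sign_off(); print(r.state()["clock"])
E
```

```text
the job is handed in; nothing more can be done
the job is handed in; nothing more can be done
```

The paper guide is now at its A5 notch, with the release button sprung back up. The job was handed in just after 19.6 s on the robot's clock.

**What I did:** One fingertip held the button about 4.3 mm down (about 5.5 N on the tool). The other finger pushed the stop in from outside until the guide was about 6 mm off B5. I then lifted off the button and pushed the stop the rest of the way with the outer finger, ending when the force reached 5.8 N.

**Last checks:**
- **Guide:** The wrist picture gives about 23 mm of travel, against 23.5 mm for A5. At the force stop, the finger position suggested slightly more, about 25 mm. The two differ by about the size of the calibration error, and both are within the limits.
- **Button:** A light touch met its top at 22.2 mm above the desk (2.5 N), so it is fully up. Half down would have been 19 mm.
- **Punch and bystanders:** The side picture shows no visible shift of the punch, mouse, notepad or pen cup. The stapler is partly hidden behind the arm in that picture. I took a last scene picture but did not look at it.
- **Robot:** The gripper was well clear of everything at hand-in, with only noise-level force on the tool.

I did not test the lock by pulling the guide outward, because the task allows only pressing and pushing.

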